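# Glue down a laminate plank: lay, roll, weight, start the timer

### The arm

A 6-joint arm with a two-finger parallel gripper is mounted at the origin on the work surface. World frame = base frame: x ahead of the robot, y to its left, z up, the work surface at z = 0. Lengths are in m, angles in rad, forces in N, time in s.
With the tool pointing down it reaches from about 0.325 to 0.9 m from the base axis. Payload 3.5 kg.
Tool frame: the origin (TCP) lies at the very end of the fingers, on their centre line; the grasp point (between the pads) lies 19 mm behind it; z points along the fingers, y is the direction in which the jaws open and shut (so a half turn about z gives the same grasp; the last joint's range is limited). The gripper opens to 85 mm and grips with 20 to 120 N. Pads are 22 mm wide; open, the fingers measure 114 mm over their backs; the gripper's body (76 mm by 85 mm) begins 54 mm behind the grasp point. The pads swing forward as they close: fully open they stand 13 mm farther back than shut.
Start: joints at [-1.42, 0.276, -0.026, 1.268, 0, 1.467], TCP at [0.157, -0.605, 0.231] pointing down, gripper open.
Joint ranges: [-3.12, 3.12], [-0.85, 1.88], [-1.08, 1.24], [-1.95, 2.15], [-1.57, 1.53], [-3.14, 3.14]. Speed limits (rad/s): [2.57, 2.57, 3.14, 3.14, 3.14, 3.14].

### API

Orientations are given as a unit quaternion [x, y, z, w].
In Python, from cell import * gives the robot as it stands. The module is installed in compiled form; this text tells all that it offers.
- The arm moves only by the shell command python3 -m pendant 'ROWS' [OPENING] [FORCE]. ROWS is JSON, a list of rows, each a list of 6 numbers: the shift along the tool's x, y, z in m, then the turn, a rotation vector about the tool's x, y, z in rad. A call has 1 to 12 rows; each row is the pose to reach, as a shift and turn from the pose commanded when the call began, along the tool's axes at that moment; what a row does not reach only later rows make up. A row lasts 1/12 s, in which the tool goes at most 41.7 mm and 7.16 degrees, less where a joint would pass 70% of its speed; a pose out of reach is approached as far as the arm can. A call with a gripper value outside its range is refused whole. OPENING is the opening, from 0 (shut) to 1 (fully open), set as the call begins (- or left out, the last holds). The fingers move at their own pace and stop on an object; FORCE is the grip in N (left out, the last holds). Time passes only in rows, so rows that repeat a pose let the fingers close. It gives the time, the measured TCP pose, the force and the opening at its end, in the units of the state.
- sense(): the state, without advancing time (a new reading comes with each control period).
- read_camera(name): name is "scene" or "top" or "wrist"; returns the picture (480x640x3 uint8, red, green, blue); there is no depth.
- camera_params(name): a dict with "fov_y" (degrees; the focal length in pixels is half the picture's height over the tangent of half this angle, whatever the lens; pixels are square), "cx", "cy" (the principal point, pixels), "distortion" ([k1, k2, p1, p2, k3] as OpenCV has them; the pictures are not rectified), "origin" and "attitude" of the camera in the world; the wrist camera has in their place "T_tool_cam" (4x4, takes a point from camera to tool coordinates, whose origin is the TCP and whose axes are the flange's). Camera axes: x right, y down, z forward; pixel columns grow to the right and rows downward; lengths in m; the calibration is good to about 2 mm. A picture is of the moment at which its call begins: read the wrist's pose just before it. camera_params takes no time and is no camera call.
- finish_job(): hands the job in, once; it reports no verdict.
Trained networks look in the newest picture that a camera, given by its name, has taken for a name from the list of things; names that differ only in an ending like _2 or _b are one class to them, and where a whole thing is asked for, a point or a joint stands for the part that bears it (a point fixed in the world has none). Each returns a list of dicts, best first, with "score" (0 to 1); they miss things now and then, are a little off and sometimes report something else, mostly with a low value. They report only what shows in the picture. A call takes as long as a camera call. They do not tell look-alikes from the thing itself.
- spot_in(query, camera): "box" ([centre column, centre row, width, height] in pixels, round what is visible of it).
- regions_of(query, camera): "mask" (480x640 bool, what is visible of it) and "box" ([centre column, centre row, width, height] in pixels, round what is visible of it).
The state is a dict: "time_s": time; "joint_positions": joint angles; "joint_velocities": joint speeds; "tau": joint torques, N m; "tool_pos": TCP position; "orientation": TCP orientation; "wrist_force": force on the tool from outside, world axes, zero at the start; "wrist_torque": the same for the moment, N m; "finger_gap": finger opening in m.
Only numpy, scipy, OpenCV 4.12 (cv2) and the standard library are available. Lean on these libraries where they do the work, as an engineer would, in place of code of your own. Each camera call takes 0.05 s, during which the arm holds its last target. There are 200 camera calls.

### The job

Lay the dark laminate plank centred and square on the glued board, then take the hand roller and roll the plank down firmly along its middle in one go from the batten end to the other end, keeping its spring pressed in, and hang the roller back upright in its rest. Then stand every steel weight there is on the plank, centred across its width and clear of each other, and when they all stand there, press the timer's button fully down and let it come up again. Leave the other things on the bench alone.

Things in the scene. Friction and masses are not known exactly. Their poses are not given: they have to be found in the camera images.
- core_top (a point): centre of the top face of the fixed gluing board: a pale wooden board 340 x 130 mm lying flat on a slightly larger grey metal sheet 4 mm thick, its top face 12 mm above the bench. x runs along its length (+x towards the end that has the dark cross batten), y across, z up. The batten (16 mm long, whole width) stands just beyond the +x end of the 340 mm face and is 6 mm higher than that face
- plank_c (a point): centre (half-way up) of the loose laminate plank: dark wood-faced strip 320 x 60 x 10 mm, about 0.17 kg, rigid; x along its length, y across, z up. It starts on the stand
- stand: fixed wooden block 240 x 36 x 22 mm (length along its x) on which the plank starts, so that the plank overhangs it by about 12 mm along each long side, with 22 mm of air beneath; origin at the centre of its underside
- roller_grip (a point): centre of the wooden upright grip of the hand roller. The grip is a block 30 mm (x) by 36 mm (y), 60 mm high, this point 30 mm below its top. Below it is an aluminium shoulder plate 96 (x) x 76 (y) x 8 mm, whose underside is 38 mm below this point; below that a sprung fork with a rubber drum 40 mm across and 50 mm wide whose axle runs along x; so it rolls along y. With the spring relaxed the drum's lowest line is 94 mm below this point. z is up. Whole roller 0.45 kg
- roller_spring (a joint): how far the drum is pushed up into the roller against its spring, 0 (relaxed) to 0.012 m; the push is about 4.5 N at the start of the travel and grows by 1.5 N per mm, to 22.5 N at the end stop
- drum (a joint): turn of the drum about its axle, rad, unlimited; it turns freely, 1 rad per 20 mm rolled
- rest_top (a point): centre of the mouth of the roller's rest: a fixed open grey box 90 (x) x 66 (y) mm outside, 78 x 54 mm inside, rim 64 mm above the bench, inner floor at about 6 mm. The roller hangs in it: drum inside, shoulder plate lying on the rim, drum axle along the box's x; roller_grip then is 38 mm above this point. x, y are along the box's sides, z up
- start (a joint): travel of the push button of the timer, 0 (up) to 0.006 m (fully down); a spring pushes it back, fully down takes 5 N
- start_top (a point): centre of the top of the grey round push button (32 mm across, in a black collar) on the fixed grey timer box (100 x 80 mm, 55 mm high; the black dial with a pale pointer beside it does nothing); the button's top is about 77 mm above the bench when up and is pushed straight down
- weight1_knob (a point): centre of the knob of a gluing weight: a plain dark steel disc 56 mm across and 22 mm thick with a round upright steel knob 26 mm across on its middle, the knob going up from 22 to 58 mm above the underside; about 0.5 kg. This point is on its axis 44 mm above the underside (the knob's upper middle, where it is gripped); z is its own up axis. All weights are alike; between two and four of them are there, standing on the bench in front of the robot
- weight2_knob (a point): centre of the knob of a gluing weight: a plain dark steel disc 56 mm across and 22 mm thick with a round upright steel knob 26 mm across on its middle, the knob going up from 22 to 58 mm above the underside; about 0.5 kg. This point is on its axis 44 mm above the underside (the knob's upper middle, where it is gripped); z is its own up axis. All weights are alike; between two and four of them are there, standing on the bench in front of the robot
- weight3_knob (a point): centre of the knob of a gluing weight: a plain dark steel disc 56 mm across and 22 mm thick with a round upright steel knob 26 mm across on its middle, the knob going up from 22 to 58 mm above the underside; about 0.5 kg. This point is on its axis 44 mm above the underside (the knob's upper middle, where it is gripped); z is its own up axis. All weights are alike; between two and four of them are there, standing on the bench in front of the robot
- weight4_knob (a point): centre of the knob of a gluing weight: a plain dark steel disc 56 mm across and 22 mm thick with a round upright steel knob 26 mm across on its middle, the knob going up from 22 to 58 mm above the underside; about 0.5 kg. This point is on its axis 44 mm above the underside (the knob's upper middle, where it is gripped); z is its own up axis. All weights are alike; between two and four of them are there, standing on the bench in front of the robot
- glue: bystander, leave alone: glue bottle, 60 mm across, 170 mm high; origin at the centre of its underside
- tape: bystander, leave alone: black tape measure case, 70 x 35 x 65 mm; origin at the centre of its underside
- hammer: bystander, leave alone: hammer lying on the left of the bench; origin on its handle, on the bench
- tin: bystander, leave alone: tin, 86 mm across, 100 mm high, on the right; origin at the centre of its underside
- driver: bystander, leave alone: screwdriver lying at the back of the bench; origin on the bench
- mug: bystander, leave alone: white mug, 80 mm across, 90 mm high; origin at the centre of its underside
- sander: bystander, leave alone: cork sanding block, 110 x 60 x 35 mm; origin at the centre of its underside
Things that resemble listed ones, but are neither listed nor needed, are in the scene too. Leave any green or yellow look-alike of the part that bears rest_top alone.

How it is judged:
On the way, in this order (a step that is already met when the one before it is completed fails the run):
1. The plank lies on the board, centred within 20 mm along and 12 mm across, square within 0.1 rad, and is let go (x of plank_c in the frame of core_top between -0.02 and 0.02 m and y of plank_c in the frame of core_top between -0.012 and 0.012 m and z of plank_c in the frame of core_top between -0.01 and 0.01 m and angle between the x axis of plank_c and the x axis of core_top, either way round below 0.1 rad and angle between plank_c's own z axis and vertical below 0.04 rad and contact force between the fingers and plank below 0.3 N), for 0.2 s.
2. The drum, pressing on the plank with more than 6 N, is at the plank's batten end (last third) (y of roller_grip in the frame of core_top between -0.025 and 0.025 m and contact force between roller and plank above 6 N and x of roller_grip in the frame of core_top above 0.085 m), for 0.06 s.
3. Rolling on under pressure: drum turning, pressing over 6 N, between the batten end and the middle (y of roller_grip in the frame of core_top between -0.025 and 0.025 m and contact force between roller and plank above 6 N and x of roller_grip in the frame of core_top between 0.03 and 0.09 m and (velocity of joint drum above 0.4 rad/s or velocity of joint drum below -0.4 rad/s)), for 0.06 s.
4. Drum turning, pressing over 6 N, at the middle of the plank (y of roller_grip in the frame of core_top between -0.025 and 0.025 m and contact force between roller and plank above 6 N and x of roller_grip in the frame of core_top between -0.03 and 0.03 m and (velocity of joint drum above 0.4 rad/s or velocity of joint drum below -0.4 rad/s)), for 0.06 s.
5. Drum turning, pressing over 6 N, between the middle and the far end (y of roller_grip in the frame of core_top between -0.025 and 0.025 m and contact force between roller and plank above 6 N and x of roller_grip in the frame of core_top between -0.09 and -0.03 m and (velocity of joint drum above 0.4 rad/s or velocity of joint drum below -0.4 rad/s)), for 0.06 s.
6. Drum turning, pressing over 6 N, at the other end, within 55 mm of the plank's end (y of roller_grip in the frame of core_top between -0.025 and 0.025 m and contact force between roller and plank above 6 N and x of roller_grip in the frame of core_top below -0.105 m and (velocity of joint drum above 0.4 rad/s or velocity of joint drum below -0.4 rad/s)), for 0.06 s.
7. The roller hangs upright in its rest, released (horizontal distance between roller_grip and rest_top below 0.014 m and x of roller_grip in the frame of rest_top between -0.014 and 0.014 m and z of roller_grip in the frame of rest_top between 0.03 and 0.046 m and angle between roller_grip's own z axis and vertical below 0.1 rad and contact force between the fingers and roller below 0.3 N), for 0.3 s.
8. Every weight present stands flat on the plank, within 13 mm of its midline, 18 mm or more (centre) from its ends, clear of the others, released (y of weight1_knob in the frame of plank_c between -0.013 and 0.013 m and x of weight1_knob in the frame of plank_c between -0.142 and 0.142 m and z of weight1_knob in the frame of plank_c between 0.044 and 0.054 m and angle between each of weight1_knob, weight2_knob, weight3_knob, weight4_knob's own z axis and vertical below 0.08 rad and contact force between the fingers and weight1 below 0.3 N and linear speed of each of weight1, weight2, weight3, weight4 below 0.02 m/s and y of weight2_knob in the frame of plank_c between -0.013 and 0.013 m and x of weight2_knob in the frame of plank_c between -0.142 and 0.142 m and z of weight2_knob in the frame of plank_c between 0.044 and 0.054 m and contact force between the fingers and weight2 below 0.3 N and y of weight3_knob in the frame of plank_c between -0.013 and 0.013 m and x of weight3_knob in the frame of plank_c between -0.142 and 0.142 m and z of weight3_knob in the frame of plank_c between 0.044 and 0.054 m and contact force between the fingers and weight3 below 0.3 N and y of weight4_knob in the frame of plank_c between -0.013 and 0.013 m and x of weight4_knob in the frame of plank_c between -0.142 and 0.142 m and z of weight4_knob in the frame of plank_c between 0.044 and 0.054 m and contact force between the fingers and weight4 below 0.3 N and horizontal distance between weight1_knob and weight2_knob above 0.058 m and horizontal distance between each of weight1_knob, weight2_knob and weight3_knob above 0.058 m and horizontal distance between each of weight1_knob, weight2_knob, weight3_knob and weight4_knob above 0.058 m), for 0.3 s.
9. The timer's button is pressed fully down (over 5 mm of 6) (value of joint start above 0.005 m), for 0.05 s.
10. The button is up again (value of joint start below 0.0015 m), for 0.1 s.
At the end, for the whole second after the job is handed in: Plank flat on the board, within 25 mm along, 16 mm across, 0.1 rad; roller hanging upright in its rest; every weight present flat on the plank, within 13 mm of its midline, centre 18 mm or more from its ends and 58 mm or more from the others; button up; nothing held (all of step 7 and all of step 8 and x of plank_c in the frame of core_top between -0.025 and 0.025 m and y of plank_c in the frame of core_top between -0.016 and 0.016 m and z of plank_c in the frame of core_top between -0.01 and 0.01 m and angle between the x axis of plank_c and the x axis of core_top, either way round below 0.1 rad and angle between plank_c's own z axis and vertical below 0.04 rad and value of joint start below 0.0015 m); the robot touches nothing.
It fails at once if A bystander was moved more than 40 mm (distance of any of glue, tape, hammer, tin, driver, mug, sander from where it was at the start of the episode above 0.04 m).
It fails at once if The roller was rammed into the plank with more than 70 N (contact force between roller and plank above 70 N).
Of weight1, weight2, weight3, weight4 only 2 to 4 are there at a start; the rules pass over those that are not, and their reading is None.
At some moment in a run one of weight1, weight2, weight3, weight4 may be knocked a few centimetres aside while the robot is not near it.
It also fails if it takes over 210 s, if anything falls off the work surface, if the arm or the gripper's body presses on something with over 40 N, if the wrist force passes 120 N, or if a joint passes its speed limit or range.

## Working session

There is one attempt and no reset: what is moved stays moved. The work goes in short steps, Python scripts to look and compute and a shell command to move; the robot and the scene stay as the last step left them, time stands still between calls to the robot, and variables do not carry over. Pictures are saved under pics/ and viewed, about 12 in all and at most 16, crops included, and the job is handed in when it is done.

```bash
mkdir -p pics; python3 - <<'E'
from cell import *
import cv2
for n in("scene","top"):
    p=camera_params(n);print(n,p)
    cv2.imwrite(f"pics/{n}0.png",read_camera(n)[:,:,::-1])
print(camera_params("wrist"));print(sense())
E
```

```text
scene {'fov_y': 45.10867011799358, 'cx': 323.3814087029982, 'cy': 241.44642569530848, 'distortion': array([0.01926726, 0.        , 0.        , 0.        , 0.        ]), 'origin': array([ 1.46397429, -0.67161738,  1.08176072]), 'attitude': array([ 0.81423556,  0.40375003, -0.18754838, -0.37260162])}
top {'fov_y': 56.81513090244174, 'cx': 318.7851901068934, 'cy': 236.39706527871297, 'distortion': array([-0.00439541,  0.        ,  0.        ,  0.        ,  0.        ]), 'origin': array([ 0.28408784, -0.00612285,  1.24839886]), 'attitude': array([ 0.73982503, -0.66356094,  0.0724528 , -0.08424011])}
{'fov_y': 70.3076143639352, 'cx': 322.49879864560774, 'cy': 241.67153495421292, 'distortion': array([0.02046758, 0.        , 0.        , 0.        , 0.        ]), 'T_tool_cam': array([[-4.98902849e-04, -9.47232587e-01, -3.20546684e-01,
         8.15856347e-02],
       [ 9.99999230e-01, -8.36906075e-04,  9.16690941e-04,
         2.07977261e-04],
       [-1.13658700e-03, -3.20545980e-01,  9.47232275e-01,
        -1.42269392e-01],
       [ 0.00000000e+00,  0.00000000e+00,  0.00000000e+00,
         1.00000000e+00]])}
{'time_s': 0.1, 'joint_positions': array([-1.42041437e+00,  2.77117985e-01, -2.77270685e-02,  1.26799955e+00,
       -2.92182327e-05,  1.46739689e+00]), 'joint_velocities': array([-1.01653945e-03, -2.21552072e-03,  5.00658303e-03, -4.70658932e-04,
       -6.19993942e-04,  6.85766727e-05]), 'tau': array([ 7.40988835e-04, -4.46710575e+01,  2.96127927e+01,  8.47343181e-03,
       -6.49022195e-05, -1.28072230e-06]), 'tool_pos': array([ 0.15679374, -0.6042932 ,  0.23024146]), 'orientation': array([ 9.91959650e-01,  1.26550398e-01, -3.86611396e-05, -1.02351153e-03]), 'wrist_force': array([ 0.36846779, -0.62110307,  0.47253051]), 'wrist_torque': array([-0.01435694,  0.00355554, -0.00808984]), 'finger_gap': 0.08524791428539165}
```

View pics/scene0.png

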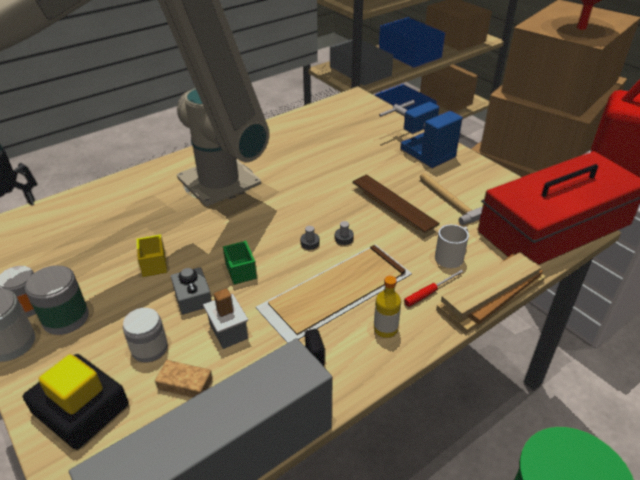

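View pics/top0.png

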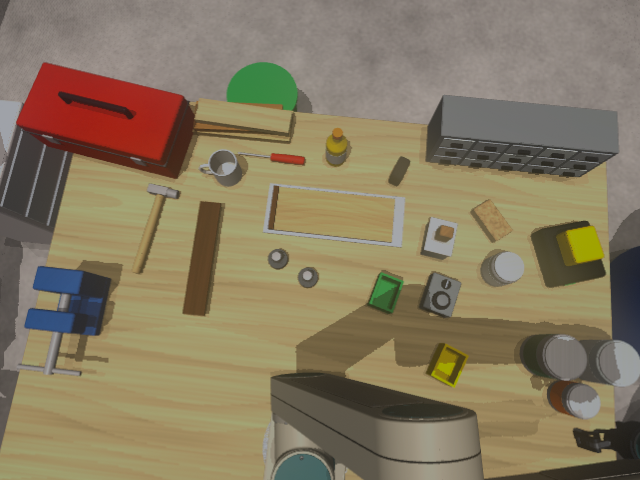

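The top picture shows the board at (335,214) with its batten at the left end (273,210). The plank is at (202,258) on its stand, the roller is in the grey rest at (440,238), and the timer is at (441,295). Weights are at (278,258) and (307,276). The look-alike boxes are green (386,292) and yellow (449,365). Next I'll measure these.

```bash
cat >h.py <<'E'
from cell import *
import numpy as np, cv2
from scipy.spatial.transform import Rotation as R
def cam(n):
    p=camera_params(n); f=240/np.tan(np.radians(p["fov_y"]/2))
    K=np.array([[f,0,p["cx"]],[0,f,p["cy"]],[0,0,1]])
    if n=="wrist":
        s=sense(); T=np.eye(4); T[:3,:3]=R.from_quat(s["orientation"]).as_matrix(); T[:3,3]=s["tool_pos"]
        T=T@p["T_tool_cam"]; return K,p["distortion"],T[:3,:3],T[:3,3]
    return K,p["distortion"],R.from_quat(p["attitude"]).as_matrix(),p["origin"]
def w2(px,z,c):
    K,d,M,o=c
    u=cv2.undistortPoints(np.array(px,float).reshape(-1,1,2),K,d).reshape(-1,2)
    v=np.c_[u,np.ones(len(u))]@M.T
    return o+v*((z-o[2])/v[:,2])[:,None]
def px(P,c):
    K,d,M,o=c
    return cv2.projectPoints(((np.array(P,float).reshape(-1,3)-o)@M),np.zeros(3),np.zeros(3),K,d)[0].reshape(-1,2)
def rect(mask,z,c):
    cn=max(cv2.findContours(mask.astype('uint8'),0,1)[0],key=cv2.contourArea).reshape(-1,2)
    P=w2(cn,z,c)[:,:2]
    (x,y),(a,b),t=cv2.minAreaRect((P*1000).astype('float32'))
    if a<b: a,b,t=b,a,t+90
    return np.round([x/1000,y/1000,a/1000,b/1000,(t+90)%180-90],4)
def pose():
    s=sense();return np.round(s["tool_pos"],4),np.round(R.from_quat(s["orientation"]).as_matrix(),4).tolist()
def goto(x,y,z,yaw=None):
    """shift & turn in tool axes for tool-down pose with jaw (tool y) axis at world angle yaw deg"""
    s=sense();M=R.from_quat(s["orientation"]).as_matrix()
    d=M.T@(np.array([x,y,z])-s["tool_pos"])
    c=np.degrees(np.arctan2(M[1,1],M[0,1]))
    t=np.zeros(3)
    if yaw is not None:
        a=np.radians((yaw-c+90)%180-90 + c); yy=np.array([np.cos(a),np.sin(a),0]);zz=np.array([0,0,-1.])
        D=np.c_[np.cross(yy,zz),yy,zz]; t=(R.from_matrix(M).inv()*R.from_matrix(D)).as_rotvec()
    print("shift",np.round(d,4),"turn",np.round(t,4),"yaw now",c.round(2),"q6",s["joint_positions"][5].round(3),"t",s["time_s"])
E
python3 - <<'E'
from h import *
n="top";im=read_camera(n);c=cam(n)
for q,z in [("plank_c",.032),("core_top",.012),("weight1_knob",.03),("roller_grip",.12),("start_top",.077),("rest_top",.064),("stand",.022)]:
    for r in regions_of(q,n)[:5]:
        print(q,r["score"],np.round(r["box"]),rect(r["mask"],z,c))
# manual corners from the picture
print(w2([[277,186],[400,198],[397,242],[271,233]],.012,c).round(4))
E
```

```text
plank_c 0.77 [203. 258.  36. 116.] [0.4647 0.3481 0.3187 0.0632 0.9632]
plank_c 0.24 [433. 242.  23.  36.] [ 0.579  -0.2959  0.0934  0.0701 -7.6166]
core_top 0.94 [332. 215. 145.  65.] [ 6.32000e-01 -7.30000e-03  4.00100e-01  1.53000e-01  8.99746e+01]
roller_grip 0.94 [441. 235.  32.  36.] [ 0.571  -0.2876  0.0921  0.0729 -9.1146]
start_top 0.5 [440. 300.   9.   9.] [ 4.12600e-01 -3.09400e-01  2.87000e-02  2.85000e-02  4.95135e+01]
rest_top 0.93 [385. 295.  43.  37.] [  0.4165  -0.1637   0.0968   0.0715 -15.315 ]
rest_top 0.81 [449. 369.  47.  43.] [  0.2521  -0.3344   0.094    0.0824 -22.4438]
rest_top 0.76 [433. 244.  24.  35.] [ 0.5455 -0.2717  0.0868  0.0486 43.38  ]
[[ 0.6992  0.1684  0.012 ]
 [ 0.7012 -0.1926  0.012 ]
 [ 0.5695 -0.1932  0.012 ]
 [ 0.5569  0.1671  0.012 ]]
```

```bash
python3 - <<'E'
from h import *
print(pose());goto(.53,0.0,.33,0);goto(.53,.0,.33,90)
E
```

```text
(array([ 0.1569, -0.605 ,  0.2313]), [[0.968, 0.2511, -0.0001], [0.2511, -0.968, 0.0001], [-0.0, -0.0001, -1.0]])
shift [ 0.513  -0.4919 -0.0987] turn [-1.000e-04 -0.000e+00 -1.317e+00] yaw now -75.46 q6 1.467 t 0.5
shift [ 0.513  -0.4919 -0.0987] turn [-1.000e-04  0.000e+00  2.538e-01] yaw now -75.46 q6 1.467 t 0.5
```

```bash
python3 -m pendant '[[0.03,-0.02,-0.08,0,0,0.1],[0.513,-0.492,-0.099,0,0,0.254],[0.513,-0.492,-0.099,0,0,0.254],[0.513,-0.492,-0.099,0,0,0.254],[0.513,-0.492,-0.099,0,0,0.254],[0.513,-0.492,-0.099,0,0,0.254],[0.513,-0.492,-0.099,0,0,0.254],[0.513,-0.492,-0.099,0,0,0.254],[0.513,-0.492,-0.099,0,0,0.254],[0.513,-0.492,-0.099,0,0,0.254],[0.513,-0.492,-0.099,0,0,0.254],[0.513,-0.492,-0.099,0,0,0.254]]' 1 40
python3 - <<'E'
from h import *
goto(.53,0.0,.33,90);
E
```

```text
time_s: 1.5
tool_pos: [0.4069, -0.2007, 0.31]
orientation: [1.0, -0.0, 0.001, 0.0]
wrist_force: [0.8, -1.0, -0.7]
finger_gap: 0.0854
shift [ 0.123  -0.2007 -0.02  ] turn [ 0.0007 -0.001  -0.0005] yaw now -90.03 q6 2.541 t 1.5
```

```bash
python3 -m pendant '[[0.123,-0.26,-0.04,0,0,-0.12],[0.123,-0.26,-0.04,0,0,-0.24],[0.123,-0.26,-0.04,0,0,-0.36],[0.123,-0.26,-0.04,0,0,-0.48],[0.123,-0.26,-0.04,0,0,-0.6],[0.123,-0.26,-0.04,0,0,-0.72],[0.123,-0.26,-0.04,0,0,-0.84],[0.123,-0.26,-0.04,0,0,-0.96],[0.123,-0.26,-0.04,0,0,-1.08],[0.123,-0.26,-0.04,0,0,-1.2],[0.123,-0.26,-0.04,0,0,-1.32],[0.123,-0.26,-0.04,0,0,-1.44]]' 
python3 -m pendant '[[0,0,0,0,0,-0.12],[0,0,0,0,0,-0.13],[0,0,0,0,0,-0.13],[0,0,0,0,0,-0.13]]'
cat >>h.py <<'E'
def survey(name,qs):
    im=read_camera("wrist");c=cam("wrist");np.savez(f"pics/{name}",im=im,**{f"c{i}":v for i,v in enumerate(c)})
    cv2.imwrite(f"pics/{name}.png",im[:,:,::-1])
    out={}
    for q,z in qs:
        out[q]=[]
        for r in regions_of(q,"wrist")[:5]:
            print(q,round(r["score"],2),np.round(r["box"]),rect(r["mask"],z,c)); out[q].append(r["mask"])
    return im,c,out
E
python3 - <<'E'
from h import *
survey("w1",[("plank_c",.032),("core_top",.012),("weight1_knob",.03),("roller_grip",.12),("start_top",.077),("rest_top",.064)])
goto(.465,.348,.3,0)
E
```

```text
time_s: 2.5
tool_pos: [0.5294, 0.0577, 0.3495]
orientation: [0.75, 0.662, 0.0, 0.0]
wrist_force: [0.5, 0.0, 0.7]
finger_gap: 0.0851
time_s: 2.83
tool_pos: [0.5293, 0.0574, 0.3495]
orientation: [0.708, 0.706, 0.0, 0.0]
wrist_force: [-0.3, 0.4, -0.1]
finger_gap: 0.085
core_top 0.66 [400. 213. 121. 266.] [ 6.29600e-01 -6.50000e-03  3.93900e-01  1.49000e-01  8.96381e+01]
roller_grip 0.6 [360. 413.  68.  30.] [ 0.5777 -0.2354  0.0877  0.0492 -6.1993]
start_top 0.51 [250. 426.  17.  19.] [ 4.09400e-01 -3.03500e-01  3.67000e-02  2.61000e-02  3.47794e+01]
rest_top 0.93 [254. 333.  56.  71.] [ 0.4239 -0.1495  0.1071  0.0851 76.0128]
rest_top 0.69 [356. 394.  62.  41.] [ 0.5741 -0.2438  0.0986  0.0736 11.0153]
shift [ 0.2905 -0.0647  0.0495] turn [ 0.     -0.     -0.0015] yaw now -0.08 q6 1.559 t 3.1833
```

View pics/w1.png

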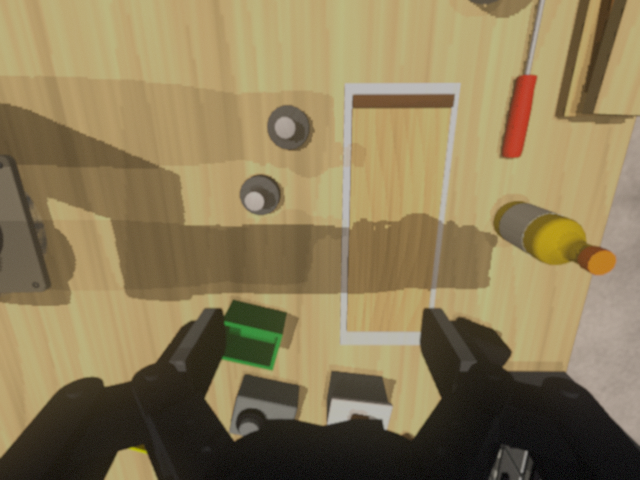

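```bash
python3 - <<'E'
import numpy as np,cv2
d=np.load("pics/w1.npz");im=d["im"]
a=cv2.resize(im[70:360,330:475],None,fx=2,fy=2,interpolation=cv2.INTER_CUBIC)
b=cv2.resize(im[90:235,225:330],None,fx=4,fy=4,interpolation=cv2.INTER_CUBIC)
b=b[:580];a=a[:580]
cv2.imwrite("pics/c1.png",np.hstack([a,b])[:,:,::-1]);print(a.shape,b.shape)
E
```

```text
(580, 290, 3) (580, 420, 3)
```

View pics/c1.png

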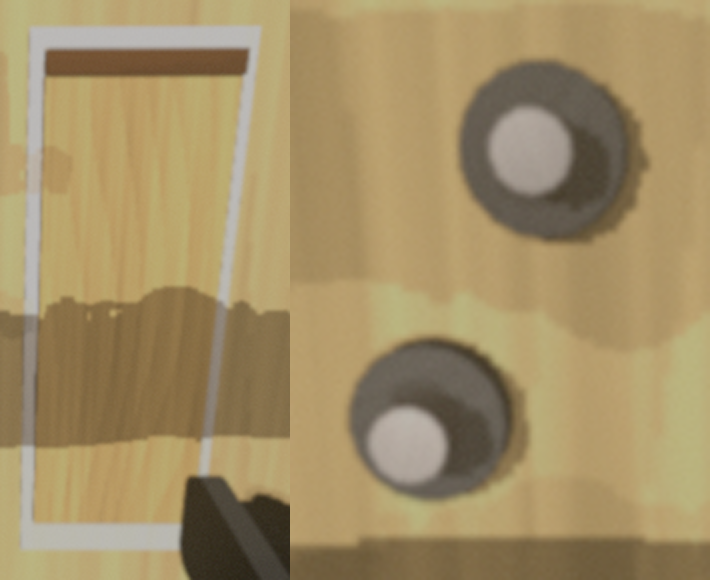

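```bash
python3 -m pendant '[[0.25,-0.065,0.06,0,0,-0.12],[0.25,-0.065,0.06,0,0,-0.24],[0.25,-0.065,0.06,0,0,-0.36],[0.25,-0.065,0.06,0,0,-0.48],[0.25,-0.065,0.06,0,0,-0.6],[0.25,-0.065,0.06,0,0,-0.72],[0.25,-0.065,0.06,0,0,-0.84],[0.25,-0.065,0.06,0,0,-0.96],[0.25,-0.065,0.06,0,0,-1.08],[0.25,-0.065,0.06,0,0,-1.2],[0.25,-0.065,0.06,0,0,-1.32],[0.25,-0.065,0.06,0,0,-1.44]]' 
python3 -m pendant '[[0,0,0,0,0,-0.12],[0,0,0,0,0,-0.13],[0,0,0,0,0,-0.13],[0,0,0,0,0,-0.13]]'
python3 - <<'E'
from h import *
survey("w2",[("plank_c",.032),("stand",.022)])
goto(.465,.348,.3,91)
E
```

```text
time_s: 4.18
tool_pos: [0.4645, 0.3077, 0.2894]
orientation: [0.063, 0.998, -0.0, -0.0]
wrist_force: [0.7, -0.0, -0.0]
finger_gap: 0.085
time_s: 4.52
tool_pos: [0.4646, 0.3075, 0.2894]
orientation: [0.002, 1.0, -0.0, -0.0]
wrist_force: [0.2, -0.2, -0.1]
finger_gap: 0.0852
plank_c 0.64 [358. 183.  56. 273.] [0.4631 0.3465 0.319  0.0601 0.8808]
shift [-0.0003  0.0405 -0.0106] turn [-0.     -0.     -0.0206] yaw now 89.82 q6 0.472 t 4.6667
```

View pics/w2.png

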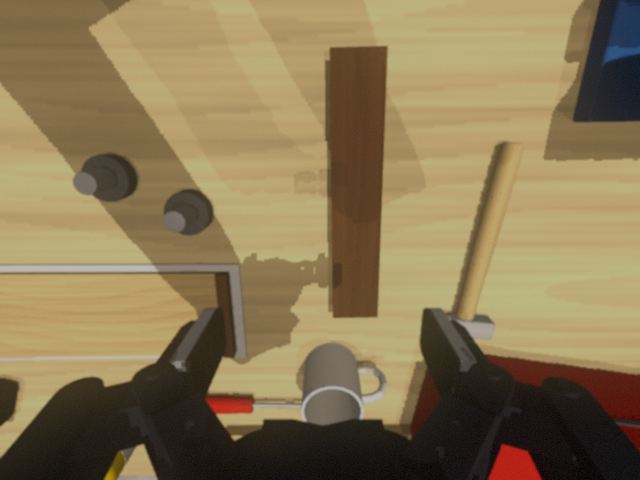

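```bash
python3 -m pendant '[[0.001,0.0395,0.1,0,0,-0.019],[0.001,0.0395,0.1,0,0,-0.019],[0.001,0.0395,0.1,0,0,-0.019],[0.001,0.0395,0.14,0,0,-0.019],[0.001,0.0395,0.18,0,0,-0.019],[0.001,0.0395,0.22,0,0,-0.019],[0.001,0.0395,0.22,0,0,-0.019],[0.001,0.0395,0.22,0,0,-0.019]]'
python3 - <<'E'
from h import *
d=np.load("pics/w1.npz");c=tuple(d[f"c{i}"] for i in range(4))
P=w2([[352,108],[453,108],[347,332],[428.5,332]],.012,c);print(P.round(4))
print("mid",(P.mean(0)).round(4))
print(w2([[301,128],[285,128]],[.03],c))
# knob tops at z .058
print("knobs",w2([[225+(530-290)/4,90+150/4],[225+(408-290)/4,90+445/4]],.058,c).round(4))
print("discs",w2([[225+(545-290)/4,90+150/4],[225+(430-290)/4,90+418/4]],.015,c).round(4))
im,c,o=survey("w3",[("plank_c",.032)])
goto(.464,.347,.014,90.9)
E
```

```text
time_s: 5.33
tool_pos: [0.4613, 0.3457, 0.0674]
orientation: [-0.008, 1.0, -0.002, -0.003]
wrist_force: [0.1, 0.6, 0.8]
finger_gap: 0.0853
[[ 0.5673  0.1613  0.012 ]
 [ 0.699   0.1604  0.012 ]
 [ 0.5674 -0.1788  0.012 ]
 [ 0.6999 -0.1789  0.012 ]]
mid [ 0.6334 -0.009   0.012 ]
[[0.50104472 0.13692044 0.03      ]
 [0.48052738 0.13697071 0.03      ]]
knobs [[0.4835 0.1377 0.058 ]
 [0.4406 0.0477 0.058 ]]
discs [[0.4839 0.1375 0.015 ]
 [0.4402 0.0483 0.015 ]]
plank_c 0.58 [326. 214. 135. 426.] [0.4496 0.3482 0.2441 0.0614 0.7637]
shift [ 0.0016 -0.0011  0.0578] turn [0.0018 0.0031 0.0011] yaw now 90.96 q6 0.514 t 5.4333
```

View pics/w3.png

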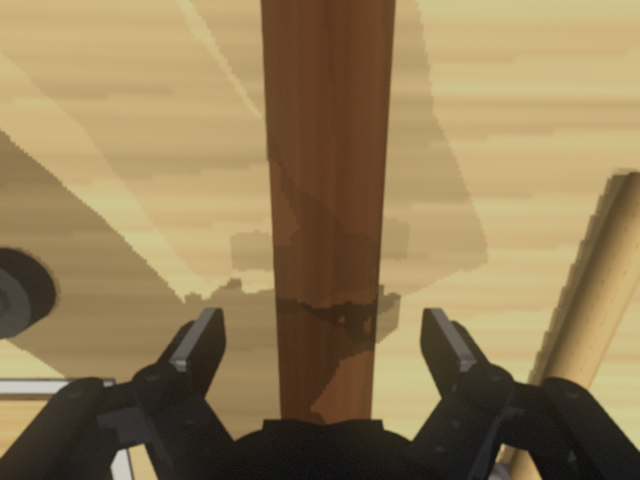

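```bash
python3 -m pendant '[[0.001,-0.001,0.025,0,0,0],[0.001,-0.001,0.045,0,0,0],[0.001,-0.001,0.054,0,0,0],[0.001,-0.001,0.054,0,0,0]]'
python3 -m pendant '[[0,0,0,0,0,0],[0,0,0,0,0,0],[0,0,0,0,0,0],[0,0,0,0,0,0],[0,0,0,0,0,0],[0,0,0,0,0,0],[0,0,0,0,0,0],[0,0,0,0,0,0]]' 0.5 60
python3 - <<'E'
from h import *
im=read_camera("wrist");cv2.imwrite("pics/w4.png",im[200:480,100:540,::-1])
goto(.464,.347,.014,90.9)
E
```

```text
time_s: 5.77
tool_pos: [0.463, 0.3461, 0.016]
orientation: [-0.008, 1.0, 0.0, 0.0]
wrist_force: [0.4, 0.3, -0.3]
finger_gap: 0.0853
time_s: 6.43
tool_pos: [0.4648, 0.3473, 0.0181]
orientation: [-0.009, 1.0, 0.001, 0.002]
wrist_force: [-0.5, -0.4, 6.2]
finger_gap: 0.0581
shift [ 0.0008 -0.0003  0.0042] turn [0.0025 0.0043 0.0015] yaw now 90.99 q6 0.513 t 6.4833
```

View pics/w4.png

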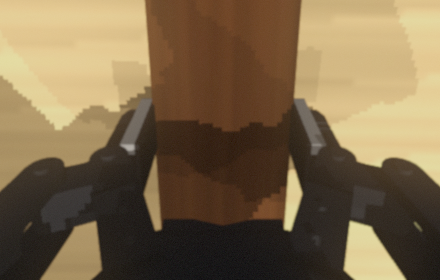

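```bash
python3 -m pendant '[[0,0,-0.02,0,0,0],[0,0,-0.05,0,0,0],[0,0,-0.09,0,0,0],[0,0,-0.13,0,0,0],[0,0,-0.17,0,0,0],[0,0,-0.2,0,0,0],[0,0,-0.22,0,0,0],[0,0,-0.22,0,0,0]]'
python3 -m pendant '[[-0.01,-0.02,0,0,0,0.1],[-0.02,-0.05,0,0,0,0.22],[-0.035,-0.08,0,0,0,0.34],[-0.05,-0.11,0,0,0,0.46],[-0.07,-0.14,0,0,0,0.58],[-0.08,-0.17,0,0,0,0.7],[-0.1,-0.2,0,0,0,0.82],[-0.12,-0.24,0,0,0,0.94],[-0.13,-0.27,0,0,0,1.06],[-0.15,-0.3,0,0,0,1.18],[-0.16,-0.33,0,0,0,1.3],[-0.163,-0.35,0,0,0,1.42]]'
python3 - <<'E'
from h import *
goto(.6334,-.009,.08,0)
E
```

```text
time_s: 7.15
tool_pos: [0.4658, 0.3479, 0.2424]
orientation: [-0.009, 1.0, 0.003, 0.005]
wrist_force: [0.6, 0.2, -2.3]
finger_gap: 0.058
time_s: 8.15
tool_pos: [0.6325, -0.0042, 0.2336]
orientation: [0.648, 0.761, -0.001, -0.0]
wrist_force: [0.2, 1.0, -2.7]
finger_gap: 0.058
shift [-0.0048  0.0003  0.1536] turn [-0.0011  0.0008  0.1599] yaw now 9.16 q6 1.303 t 8.15
```

```bash
python3 -m pendant '[[-0.005,0,0.02,0,0,0.1],[-0.005,0,0.06,0,0,0.16],[-0.005,0,0.1,0,0,0.16],[-0.005,0,0.14,0,0,0.16],[-0.005,0,0.17,0,0,0.16],[-0.005,0,0.17,0,0,0.16],[-0.005,0,0.17,0,0,0.16]]'
python3 - <<'E'
from h import *
im,c,o=survey("w5",[("plank_c",.063)])
goto(.6334,-.009,.0065,0)
cs=cam("wrist")
t=read_camera("top");ct=cam("top");s=sense()
for r in regions_of("plank_c","top")[:1]: print(r["score"],rect(r["mask"],s["tool_pos"][2]+.014,ct))
E
```

```text
time_s: 8.73
tool_pos: [0.6293, -0.0058, 0.0625]
orientation: [0.704, 0.71, -0.002, -0.003]
wrist_force: [0.7, 0.3, -2.0]
finger_gap: 0.0583
plank_c 0.92 [323. 214. 191. 424.] [ 6.31600e-01  2.03000e-02  1.96000e-01  6.82000e-02 -8.95023e+01]
shift [-0.0028 -0.0008  0.0607] turn [0.0028 0.0003 0.0081] yaw now 0.46 q6 1.451 t 8.8333
0.66 [ 6.34200e-01 -1.14400e-01  1.01200e-01  6.79000e-02 -8.97296e+01]
```

View pics/w5.png

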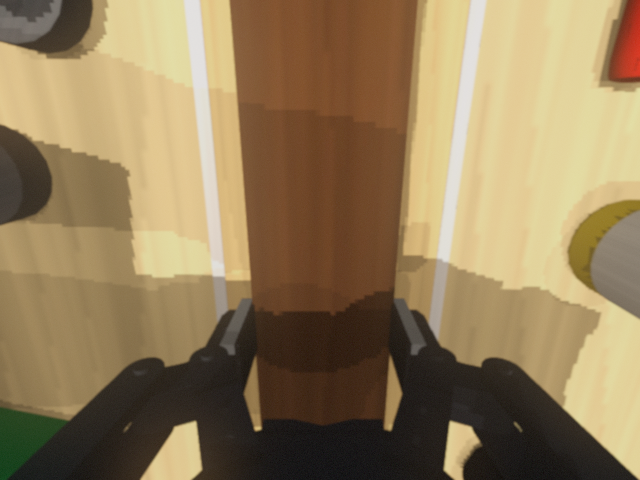

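```bash
python3 -m pendant '[[-0.003,-0.001,0.02,0,0,0.008],[-0.003,-0.001,0.035,0,0,0.008],[-0.003,-0.001,0.045,0,0,0.008],[-0.003,-0.001,0.049,0,0,0.008],[-0.003,-0.001,0.052,0,0,0.008],[-0.003,-0.001,0.052,0,0,0.008]]'
python3 - <<'E'
from h import *
goto(.6334,-.009,.0075,0)
E
```

```text
time_s: 9.43
tool_pos: [0.6321, -0.0091, 0.0139]
orientation: [0.707, 0.707, 0.0, 0.0]
wrist_force: [0.7, 0.2, -2.1]
finger_gap: 0.0582
shift [0.0001 0.0013 0.0064] turn [0.0009 0.0001 0.0001] yaw now 0.01 q6 1.454 t 9.4333
```

```bash
python3 -m pendant '[[0,0.001,0.002,0,0,0],[0,0.001,0.004,0,0,0],[0,0.001,0.0055,0,0,0],[0,0.001,0.0055,0,0,0]]'
python3 -m pendant '[[0,0,0,0,0,0],[0,0,0,0,0,0],[0,0,0,0,0,0],[0,0,0,0,0,0],[0,0,0,0,0,0],[0,0,0,0,0,0]]' 1
python3 -m pendant '[[0,0,-0.02,0,0,0],[0,0,-0.05,0,0,0],[0,0,-0.09,0,0,0],[0,0,-0.13,0,0,0],[0,0,-0.17,0,0,0],[0,0,-0.21,0,0,0],[0,0,-0.25,0,0,0],[0,0,-0.28,0,0,0],[0,0,-0.28,0,0,0]]' 
python3 - <<'E'
from h import *
im,c,o=survey("w6",[("plank_c",.022),("roller_grip",.12),("weight1_knob",.03)])
goto(.573,-.26,.25,0);goto(.573,-.26,.25,90)
read_camera("top");ct=cam("top")
for q,z in (("plank_c",.022),("roller_grip",.12)):
  for r in regions_of(q,"top")[:2]: print(q,r["score"],np.round(r["box"]),rect(r["mask"],z,ct))
E
```

```text
time_s: 9.77
tool_pos: [0.6331, -0.0092, 0.0083]
orientation: [0.707, 0.707, 0.0, 0.0]
wrist_force: [0.8, 0.5, -1.9]
finger_gap: 0.0582
time_s: 10.27
tool_pos: [0.6326, -0.0091, 0.0081]
orientation: [0.707, 0.707, 0.0, 0.0]
wrist_force: [0.3, 0.3, 0.0]
finger_gap: 0.0852
time_s: 11.02
tool_pos: [0.6365, -0.0095, 0.2971]
orientation: [0.707, 0.707, 0.005, 0.006]
wrist_force: [2.1, -0.2, 0.9]
finger_gap: 0.0855
plank_c 0.85 [317. 183.  53. 262.] [ 6.29300e-01 -8.80000e-03  3.16600e-01  6.09000e-02  8.95196e+01]
roller_grip 0.69 [281. 409.  76.  50.] [ 0.5886 -0.2455  0.0827  0.0685 -7.673 ]
shift [-0.251  -0.0586  0.0367] turn [-0.0022 -0.0002 -0.    ] yaw now -0.0 q6 1.454 t 11.2167
shift [-0.251  -0.0586  0.0367] turn [-1.9000e-03  1.5000e-03  1.5708e+00] yaw now -0.0 q6 1.454 t 11.2167
plank_c 0.87 [378. 217.  32.  28.] [ 6.31500e-01 -1.25200e-01  9.07000e-02  6.55000e-02 -8.97862e+01]
plank_c 0.73 [491. 218.  43.  43.] [ 0.6573 -0.4519  0.1117  0.0745 38.1693]
roller_grip 0.84 [440. 235.  36.  36.] [ 0.5722 -0.2872  0.0954  0.0741 -7.8075]
roller_grip 0.67 [220. 168.  44.  36.] [ 0.6974  0.3035  0.1092  0.0953 54.7885]
```

View pics/w6.png

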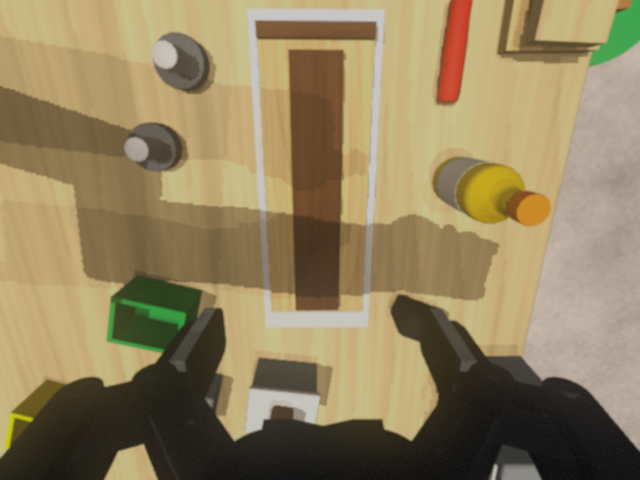

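```bash
python3 -m pendant '[[-0.31,-0.068,0.025,0,0,0],[-0.31,-0.068,0.025,0,0,0],[-0.31,-0.068,0.025,0,0,0],[-0.31,-0.068,0.025,0,0,0],[-0.31,-0.068,0.025,0,0,0],[-0.31,-0.068,0.025,0,0,0],[-0.31,-0.068,0.025,0,0,0],[-0.31,-0.068,0.025,0,0,0],[-0.31,-0.068,0.025,0,0,0],[-0.31,-0.068,0.025,0,0,0],[-0.31,-0.068,0.025,0,0,0]]'
python3 - <<'E'
from h import *
im,c,o=survey("w7",[("roller_grip",.072),("rest_top",.064),("start_top",.077)])
goto(.573,-.26,.25,0)
E
```

```text
time_s: 12.28
tool_pos: [0.564, -0.3185, 0.2618]
orientation: [0.707, 0.707, 0.0, -0.001]
wrist_force: [0.8, 1.2, 0.6]
finger_gap: 0.0858
roller_grip 0.73 [345. 194. 108.  86.] [ 0.5831 -0.3004  0.0966  0.0759 -8.4286]
rest_top 0.89 [ 52. 229. 103.  97.] [  0.2803  -0.3402   0.0982   0.0956 -21.0152]
rest_top 0.68 [165.  51. 129. 101.] [  0.4259  -0.1694   0.1083   0.067  -15.6163]
start_top 0.71 [172. 206.  36.  36.] [ 0.4137 -0.3113  0.0338  0.0329 -7.2881]
shift [0.0577 0.0082 0.013 ] turn [-0.     -0.0002  0.0019] yaw now 0.11 q6 0.957 t 12.4833
```

View pics/w7.png

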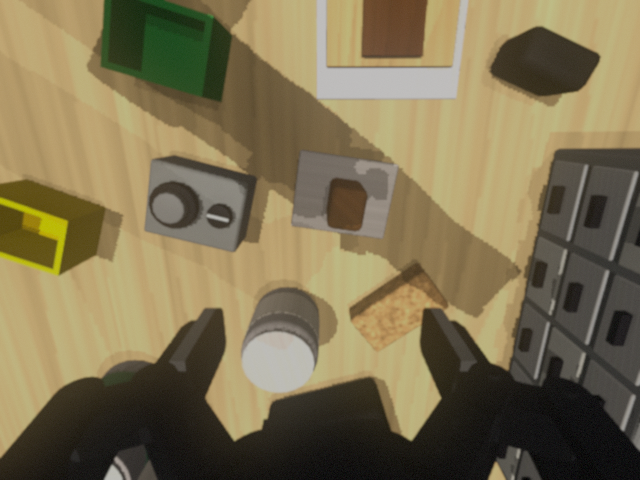

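```bash
python3 - <<'E'
from h import *
d=np.load("pics/w7.npz");c=tuple(d[f"c{i}"] for i in range(4))
print(px([[.583,-.3004,.132],[.583,-.3004,.072]],c))
goto(.583,-.3004,.08,-8.4)
E
python3 -m pendant '[[0.018,0.019,0.03,0,0,0.1],[0.018,0.019,0.07,0,0,0.146],[0.018,0.019,0.09,0,0,0.146],[0.018,0.019,0.09,0,0,0.146],[0.018,0.019,0.09,0,0,0.146]]'
python3 - <<'E'
from h import *
im=read_camera("wrist");cv2.imwrite("pics/w8.png",im[150:480,100:540,::-1])
c=cam("wrist");print(px([[.583,-.3004,.132]],c)-[100,150])
goto(.583,-.3004,.08,-8.4)
E
```

```text
[[346.4602557  209.51334513]
 [342.52185386 195.48190609]]
shift [0.0172 0.0181 0.183 ] turn [-1.000e-04 -2.000e-04  1.485e-01] yaw now 0.11 q6 0.957 t 12.4833
time_s: 12.9
tool_pos: [0.5829, -0.2995, 0.1719]
orientation: [0.756, 0.654, -0.0, -0.002]
wrist_force: [-0.0, -0.1, 0.3]
finger_gap: 0.0857
[[221.58633907 122.64628095]]
shift [ 0.0001 -0.0012  0.094 ] turn [0.0009 0.0004 0.0018] yaw now -8.3 q6 1.142 t 12.95
```

View pics/w8.png

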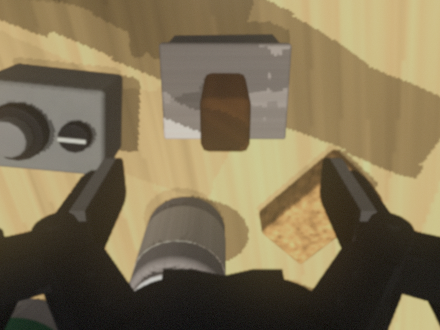

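```bash
python3 -m pendant '[[0,0,0.03,0,0,0.002],[0,0,0.06,0,0,0.002],[0,0,0.08,0,0,0.002],[0,0,0.092,0,0,0.002],[0,0,0.092,0,0,0.002]]'
python3 -m pendant '[[0,0,0,0,0,0],[0,0,0,0,0,0],[0,0,0,0,0,0],[0,0,0,0,0,0],[0,0,0,0,0,0],[0,0,0,0,0,0],[0,0,0,0,0,0],[0,0,0,0,0,0],[0,0,0,0,0,0],[0,0,0,0,0,0]]' 0 90
python3 - <<'E'
from h import *
goto(.583,-.3004,.08,-8.4);goto(.632,.12,.2,0)
E
```

```text
time_s: 13.37
tool_pos: [0.583, -0.3008, 0.0801]
orientation: [0.757, 0.653, -0.0, -0.001]
wrist_force: [-0.0, 0.8, 0.0]
finger_gap: 0.0853
time_s: 14.2
tool_pos: [0.5845, -0.3019, 0.0828]
orientation: [0.757, 0.653, 0.0, 0.001]
wrist_force: [-0.2, -0.3, 6.6]
finger_gap: 0.0291
shift [ 0.0012 -0.0017  0.0028] turn [ 0.0025  0.0014 -0.0014] yaw now -8.48 q6 1.144 t 14.2
shift [ 0.4241 -0.015  -0.1179] turn [ 0.0024  0.0016 -0.148 ] yaw now -8.48 q6 1.144 t 14.2
```

```bash
python3 -m pendant '[[0,0,-0.02,0,0,0],[0,0,-0.05,0,0,0],[0,0,-0.09,0,0,0],[0,0,-0.12,0,0,0],[0.02,-0.002,-0.15,0,0,0],[0.06,-0.002,-0.15,0,0,0],[0.1,-0.004,-0.15,0,0,0],[0.14,-0.005,-0.15,0,0,-0.03],[0.18,-0.006,-0.15,0,0,-0.06],[0.22,-0.008,-0.15,0,0,-0.09],[0.26,-0.01,-0.15,0,0,-0.12],[0.3,-0.01,-0.15,0,0,-0.148]]'
python3 - <<'E'
from h import *
print(sense()["wrist_force"],sense()["finger_gap"])
goto(.632,.121,.115,0)
E
```

```text
time_s: 15.2
tool_pos: [0.6161, -0.0008, 0.2293]
orientation: [0.707, 0.708, -0.001, -0.001]
wrist_force: [0.2, -0.6, -4.9]
finger_gap: 0.0292
[ 0.21610442 -0.58206821 -4.92077269] 0.029172652869306426
shift [0.1217 0.0165 0.1143] turn [-0.0036 -0.0005  0.0013] yaw now 0.07 q6 1.463 t 15.2
```

```bash
python3 -m pendant '[[0.04,0.005,0.02,0,0,0],[0.08,0.012,0.05,0,0,0],[0.12,0.0165,0.08,0,0,0],[0.1215,0.0165,0.1,0,0,0],[0.1215,0.0165,0.114,0,0,0],[0.1215,0.0165,0.114,0,0,0],[0.1215,0.0165,0.114,0,0,0]]'
python3 - <<'E'
from h import *
print(sense()["wrist_force"],sense()["finger_gap"])
im=read_camera("wrist");cv2.imwrite("pics/w9.png",im[:,:,::-1])
goto(.632,.121,.0905,0)
E
```

```text
time_s: 15.78
tool_pos: [0.632, 0.1186, 0.1145]
orientation: [0.707, 0.707, -0.002, -0.002]
wrist_force: [0.8, -0.7, -4.8]
finger_gap: 0.0291
[ 0.80631398 -0.68772511 -4.75447208] 0.029123540570003735
shift [ 0.0027 -0.0019  0.0261] turn [-0.0012  0.0003 -0.0003] yaw now -0.02 q6 1.655 t 15.8333
```

View pics/w9.png

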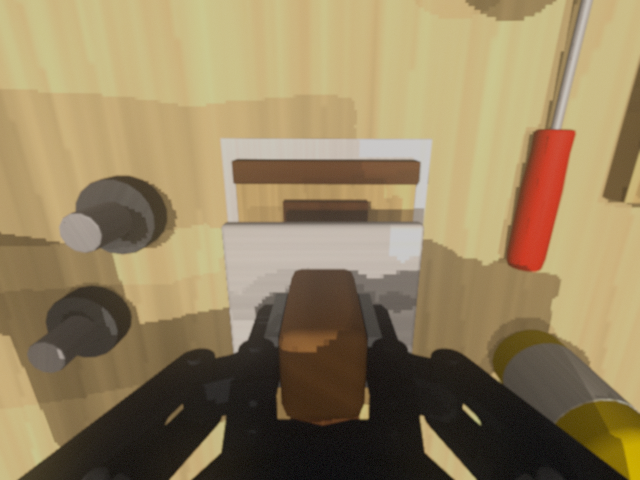

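```bash
python3 -m pendant '[[0.001,-0.001,0.008,0,0,0],[0.001,-0.001,0.014,0,0,0],[0.001,-0.001,0.018,0,0,0],[0.001,-0.001,0.021,0,0,0],[0.001,-0.001,0.024,0,0,0],[0.001,-0.001,0.024,0,0,0]]'
```

```text
time_s: 16.33
tool_pos: [0.6335, 0.1194, 0.0941]
orientation: [0.707, 0.707, 0.0, 0.0]
wrist_force: [-2.9, -0.2, 5.1]
finger_gap: 0.0293
```

```bash
python3 -m pendant '[[0,0,0.002,0,0,0],[0,0,0.004,0,0,0],[0,0,0.004,0,0,0],[-0.005,0,0.004,0,0,0],[-0.015,0,0.004,0,0,0],[-0.026,0,0.004,0,0,0],[-0.037,0,0.004,0,0,0],[-0.048,0,0.004,0,0,0],[-0.059,0,0.004,0,0,0],[-0.07,0,0.004,0,0,0],[-0.081,0,0.004,0,0,0],[-0.092,0,0.004,0,0,0]]'
```

```text
time_s: 17.33
tool_pos: [0.6336, 0.0274, 0.0917]
orientation: [0.707, 0.707, 0.001, 0.0]
wrist_force: [-5.6, 0.1, 9.5]
finger_gap: 0.0291
```

```bash
python3 -m pendant '[[-0.012,0,0,0,0,0],[-0.026,0,0,0,0,0],[-0.04,0,0,0,0,0],[-0.054,0,0,0,0,0],[-0.068,0,0,0,0,0],[-0.082,0,0,0,0,0],[-0.096,0,0,0,0,0],[-0.11,0,0,0,0,0],[-0.125,0,0,0,0,0],[-0.14,0,0,0,0,0],[-0.155,0,0,0,0,0],[-0.17,0,0,0,0,0]]'
python3 -m pendant '[[0,0,-0.005,0,0,0],[0,0,-0.015,0,0,0],[0,0,-0.03,0,0,0],[0,0,-0.05,0,0,0],[0,0,-0.08,0,0,0],[0,0,-0.11,0,0,0],[0,0,-0.11,0,0,0]]'
python3 - <<'E'
from h import *
goto(.5845,-.302,.18,-8.5)
im=read_camera("wrist");cv2.imwrite("pics/w10.png",im[:,:,::-1])
E
```

```text
time_s: 18.33
tool_pos: [0.6336, -0.1435, 0.0918]
orientation: [0.707, 0.707, 0.0, 0.001]
wrist_force: [-4.9, 0.6, 9.7]
finger_gap: 0.0289
time_s: 18.92
tool_pos: [0.6379, -0.1433, 0.2065]
orientation: [0.707, 0.707, 0.003, 0.006]
wrist_force: [2.5, -0.3, -2.7]
finger_gap: 0.0293
shift [-0.1586 -0.0538  0.0264] turn [0.0127 0.0027 0.1489] yaw now 0.03 q6 1.25 t 18.9167
```

```bash
python3 -m pendant '[[-0.035,-0.012,0,0,0,0.05],[-0.075,-0.026,0,0,0,0.1],[-0.115,-0.04,0,0,0,0.148],[-0.15,-0.05,0,0,0,0.148],[-0.1585,-0.05,0,0,0,0.148],[-0.1585,-0.05,0,0,0,0.148],[-0.1585,-0.05,0,0,0,0.148],[-0.1585,-0.05,0,0,0,0.148]]'
python3 - <<'E'
from h import *
goto(.584,-.3015,.0828,-8.5)
im,c,o=survey("w11",[("rest_top",.064),("start_top",.077)])
E
```

```text
time_s: 19.63
tool_pos: [0.5828, -0.2994, 0.1973]
orientation: [0.757, 0.653, -0.0, -0.002]
wrist_force: [0.2, 0.6, -4.0]
finger_gap: 0.0292
shift [-0.0022  0.0017  0.1145] turn [-0.0024 -0.002   0.0013] yaw now -8.43 q6 1.144 t 19.6333
rest_top 0.9 [325. 202. 111.  41.] [ 0.5857 -0.2754  0.0895  0.0341 -8.378 ]
rest_top 0.68 [ 35. 311.  68. 102.] [ 3.0960e-01 -3.4630e-01  1.0730e-01  5.9400e-02  6.5437e+01]
rest_top 0.61 [ 86.  85. 167. 118.] [  0.4301  -0.1708   0.1166   0.0665 -15.6377]
start_top 0.75 [130. 274.  45.  44.] [ 0.4147 -0.3106  0.0384  0.0313 24.0445]
```

View pics/w11.png

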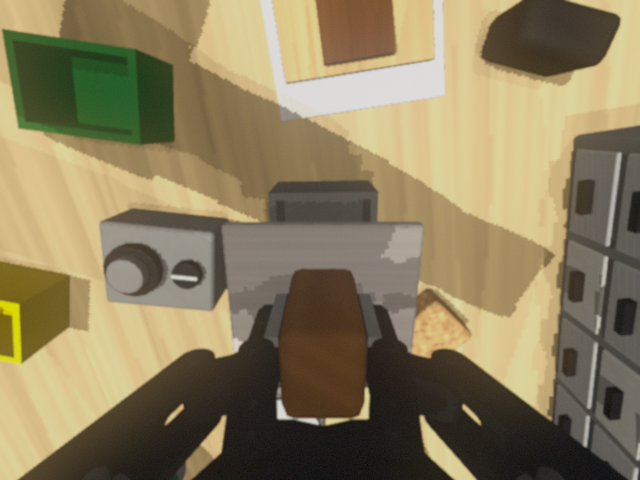

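```bash
python3 - <<'E'
from h import *
d=np.load("pics/w11.npz");c=tuple(d[f"c{i}"] for i in range(4));im=d["im"]
print(im[176:226:2,324].tolist())
a=np.radians(-8.4);yv=np.array([-np.sin(a),np.cos(a)])
for r in (190,194,196): 
    p=w2([[324,r]],.064,c)[0,:2]; print(r,p.round(4),(p-.033*yv).round(4))
p=w2([[324,181.5]],0.0,c)[0,:2];print((p-.033*yv).round(4))
E
```

```text
[[135, 114, 78], [136, 116, 79], [118, 100, 72], [76, 67, 58], [73, 68, 59], [70, 66, 56], [71, 66, 58], [70, 64, 57], [82, 76, 67], [91, 87, 80], [89, 85, 78], [91, 86, 77], [89, 86, 78], [79, 75, 67], [81, 78, 69], [78, 74, 67], [78, 72, 66], [77, 73, 65], [78, 74, 66], [79, 75, 70], [77, 72, 66], [75, 72, 65], [80, 77, 71], [92, 85, 79], [111, 102, 95]]
190 [ 0.5882 -0.2667] [ 0.5834 -0.2993]
194 [ 0.5877 -0.2699] [ 0.5829 -0.3026]
196 [ 0.5875 -0.2716] [ 0.5827 -0.3042]
[ 0.5831 -0.3022]
```

```bash
python3 -m pendant '[[-0.002,0.001,0.02,0,0,0],[-0.002,0.001,0.05,0,0,0],[-0.002,0.001,0.08,0,0,0],[-0.002,0.001,0.1,0,0,0],[-0.002,0.001,0.108,0,0,0],[-0.002,0.001,0.112,0,0,0],[-0.002,0.001,0.115,0,0,0],[-0.002,0.001,0.115,0,0,0]]'
python3 - <<'E'
from h import *
goto(.583,-.3015,.0828,-8.5)
E
```

```text
time_s: 20.45
tool_pos: [0.5851, -0.3033, 0.085]
orientation: [0.757, 0.653, 0.0, 0.001]
wrist_force: [-0.4, -0.8, -4.6]
finger_gap: 0.0287
shift [ 0.0014 -0.0023  0.0022] turn [0.0019 0.0009 0.0009] yaw now -8.45 q6 1.142 t 20.45
```

```bash
python3 -m pendant '[[0.001,-0.002,0.001,0,0,0],[0.001,-0.002,0.003,0,0,0],[0.001,-0.002,0.003,0,0,0]]'
python3 -m pendant '[[0,0,0,0,0,0],[0,0,0,0,0,0],[0,0,0,0,0,0],[0,0,0,0,0,0],[0,0,0,0,0,0],[0,0,0,0,0,0],[0,0,0,0,0,0],[0,0,0,0,0,0]]' 1
python3 -m pendant '[[0,0,-0.02,0,0,0],[0,0,-0.05,0,0,0],[0,0,-0.09,0,0,0],[0,0,-0.13,0,0,0],[0,0,-0.17,0,0,0],[-0.02,0,-0.2,0,0,0],[-0.02,0,-0.2,0,0,0],[-0.02,0,-0.2,0,0,0]]' 
python3 - <<'E'
from h import *
im,c,o=survey("w12",[("roller_grip",.072),("start_top",.077)])
read_camera("top");ct=cam("top")
for q,z in (("plank_c",.022),("weight1_knob",.03)):
  for r in regions_of(q,"top")[:3]: print(q,r["score"],np.round(r["box"]),rect(r["mask"],z,ct))
goto(.484,.05,.3,0)
E
```

```text
time_s: 20.7
tool_pos: [0.5835, -0.3024, 0.0828]
orientation: [0.757, 0.653, 0.001, 0.002]
wrist_force: [0.3, 0.8, 0.0]
finger_gap: 0.0293
time_s: 21.37
tool_pos: [0.5822, -0.3017, 0.0809]
orientation: [0.757, 0.653, -0.0, -0.0]
wrist_force: [0.3, -0.1, 0.5]
finger_gap: 0.0854
time_s: 22.03
tool_pos: [0.5806, -0.3232, 0.2842]
orientation: [0.758, 0.652, 0.001, 0.003]
wrist_force: [0.1, 0.1, -1.3]
finger_gap: 0.0856
roller_grip 0.97 [321. 185.  96.  73.] [ 0.5808 -0.2991  0.0958  0.0763 -8.5588]
roller_grip 0.16 [396. 285.  89.  89.] [ 0.6451 -0.4249  0.0993  0.0647 36.9534]
start_top 0.73 [165. 222.  32.  32.] [ 0.4127 -0.3097  0.0328  0.0314 -8.5351]
plank_c 0.67 [336. 214. 112.  35.] [ 6.31800e-01 -8.80000e-03  3.23600e-01  6.51000e-02  8.98979e+01]
shift [ 0.3527 -0.148  -0.0201] turn [-0.0033 -0.002  -0.1476] yaw now -8.46 q6 1.115 t 22.3333
```

View pics/w12.png

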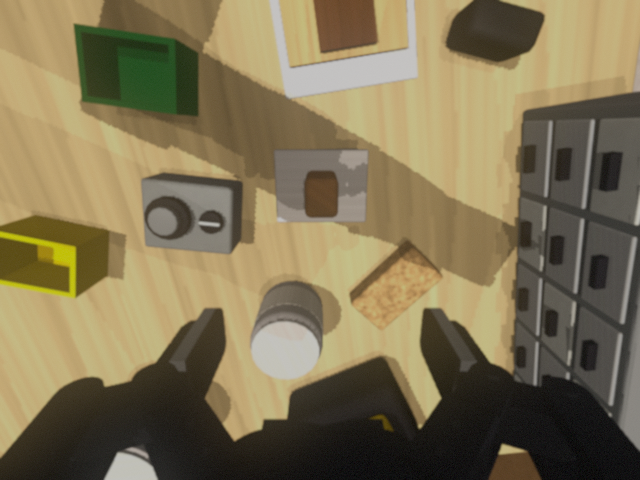

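```bash
python3 -m pendant '[[0.04,-0.015,-0.02,0,0,-0.02],[0.08,-0.03,-0.02,0,0,-0.05],[0.12,-0.045,-0.02,0,0,-0.08],[0.155,-0.06,-0.02,0,0,-0.11],[0.19,-0.075,-0.02,0,0,-0.148],[0.225,-0.09,-0.02,0,0,-0.148],[0.26,-0.105,-0.02,0,0,-0.148],[0.29,-0.12,-0.02,0,0,-0.148],[0.32,-0.135,-0.02,0,0,-0.148],[0.35,-0.148,-0.02,0,0,-0.148],[0.353,-0.148,-0.02,0,0,-0.148],[0.353,-0.148,-0.02,0,0,-0.148]]'
python3 - <<'E'
from h import *
im,c,o=survey("w13",[("weight1_knob",.011),("weight2_knob",.011),("plank_c",.022)])
for r in spot_in("weight1_knob","wrist")[:5]: print(r)
g=cv2.cvtColor(im,cv2.COLOR_RGB2HSV)
m=((g[...,1]<60)&(g[...,2]>110)).astype('uint8')
e=px([[.4837,.1376,.058],[.4404,.048,.058]],c);print(e)
h=cv2.HoughCircles(cv2.medianBlur(cv2.cvtColor(im,cv2.COLOR_RGB2GRAY),5),cv2.HOUGH_GRADIENT,1,15,param1=80,param2=18,minRadius=8,maxRadius=40)
print(h)
print(cam("wrist")[3])
E
```

```text
time_s: 23.33
tool_pos: [0.4839, 0.0512, 0.3002]
orientation: [0.706, 0.708, -0.0, -0.0]
wrist_force: [0.3, 0.0, 0.0]
finger_gap: 0.0853
weight1_knob 0.37 [402. 430.  41.  19.] [ 6.1090e-01 -3.3190e-01  5.5800e-02  2.5700e-02 -2.8985e+01]
plank_c 0.72 [439. 230.  73. 241.] [ 6.3100e-01 -1.1500e-02  3.2060e-01  6.3700e-02  8.9813e+01]
[[322.97386058 120.12479107]
 [285.06888407 203.20815307]]
[[[324.5 121.5  25. ]
  [289.5 197.5  22.9]
  [571.5 232.5  26.6]
  [624.5 256.5  34.7]
  [450.5 341.5  31.6]
  [198.5 343.5  24.5]
  [502.5 345.5  10.2]]]
[0.4848821  0.13034121 0.44284193]
```

View pics/w13.png

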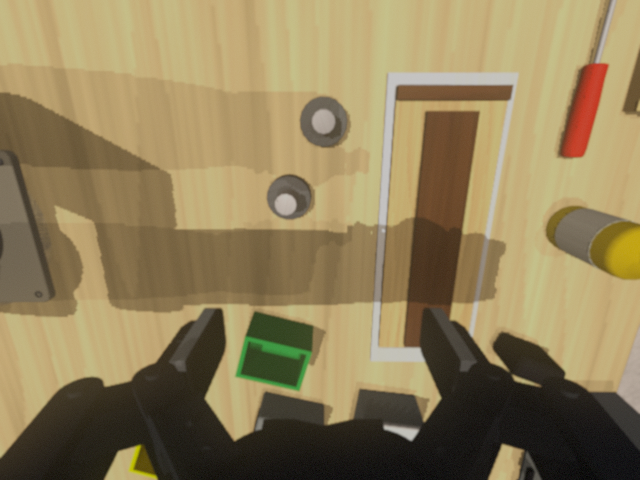

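```bash
python3 -m pendant '[[0.03,0,0.02,0,0,0],[0.06,0,0.05,0,0,0],[0.086,0,0.08,0,0,0],[0.086,0,0.12,0,0,0],[0.086,0,0.16,0,0,0],[0.086,0,0.2,0,0,0],[0.086,0,0.2,0,0,0],[0.086,0,0.2,0,0,0]]'
python3 - <<'E'
from h import *
read_camera("wrist");im=read_camera("wrist");c=cam("wrist")
h=cv2.HoughCircles(cv2.medianBlur(cv2.cvtColor(im,cv2.COLOR_RGB2GRAY),5),cv2.HOUGH_GRADIENT,1,15,param1=80,param2=18,minRadius=15,maxRadius=70)
e=px([[.4837,.137,.058],[.4837,.137,.022]],c);print(e);print(h)
goto(.4837,.137,.025,0)
E
```

```text
time_s: 24.25
tool_pos: [0.4828, 0.1343, 0.0991]
orientation: [0.708, 0.707, -0.003, -0.002]
wrist_force: [-0.2, -0.4, 0.4]
finger_gap: 0.0854
[[317.73095525 267.92793016]
 [318.28737029 247.58255892]]
[[[323.5 242.5  42. ]
  [268.5 345.5  34.9]
  [314.5 258.5  57.9]
  [264.5 364.5  39.4]
  [253.5 347.5  48.5]
  [305.5 224.5  62.3]
  [253.5 378.5  52. ]
  [381.5 396.5  50.5]
  [322.5 274.5  28.8]
  [330.5 257.5  22.1]
  [337.5 230.5  23. ]
  [385.5 226.5  33.8]
  [195.5 342.5  21.3]
  [254.5 396.5  21.6]
  [448.5 342.5  22. ]]]
shift [ 0.0019 -0.0037  0.0781] turn [ 0.0033 -0.0004 -0.0013] yaw now -0.07 q6 1.715 t 24.35
```

```bash
python3 -m pendant '[[0,0,0.03,0,0,0],[0,0,0.055,0,0,0],[0,0,0.07,0,0,0],[0,0,0.075,0,0,0],[0,0,0.075,0,0,0],[0,0,0.075,0,0,0]]'
python3 -m pendant '[[0,0,0,0,0,0],[0,0,0,0,0,0],[0,0,0,0,0,0],[0,0,0,0,0,0],[0,0,0,0,0,0],[0,0,0,0,0,0],[0,0,0,0,0,0],[0,0,0,0,0,0],[0,0,0,0,0,0],[0,0,0,0,0,0]]' 0 80
python3 -m pendant '[[0,0,-0.02,0,0,0],[0,0,-0.05,0,0,0],[0,0,-0.09,0,0,0],[0,0,-0.1,0,0,0],[0,0,-0.1,0,0,0],[0,0,-0.1,0,0,0]]' 
python3 - <<'E'
from h import *
goto(.6315,.05,.12,0)
E
```

```text
time_s: 24.85
tool_pos: [0.4874, 0.1356, 0.0282]
orientation: [0.707, 0.707, 0.002, 0.001]
wrist_force: [-0.1, -0.7, -0.0]
finger_gap: 0.0853
time_s: 25.68
tool_pos: [0.4851, 0.1355, 0.0266]
orientation: [0.707, 0.707, 0.0, 0.0]
wrist_force: [-1.4, 0.0, 6.4]
finger_gap: 0.0241
time_s: 26.18
tool_pos: [0.4843, 0.1353, 0.125]
orientation: [0.707, 0.707, -0.0, -0.0]
wrist_force: [-0.4, 0.2, -6.2]
finger_gap: 0.0242
shift [-0.0853  0.1472  0.0049] turn [-0.0008  0.0002 -0.    ] yaw now -0.0 q6 1.715 t 26.1833
```

```bash
python3 -m pendant '[[-0.015,0.025,0,0,0,0],[-0.035,0.06,0,0,0,0],[-0.055,0.095,0,0,0,0],[-0.075,0.13,0,0,0,0],[-0.085,0.147,0,0,0,0],[-0.085,0.147,0,0,0,0],[-0.085,0.147,0.03,0,0,0],[-0.085,0.147,0.05,0,0,0],[-0.085,0.147,0.06,0,0,0],[-0.085,0.147,0.065,0,0,0],[-0.085,0.147,0.065,0,0,0],[-0.085,0.147,0.065,0,0,0]]'
python3 - <<'E'
from h import *
goto(.6315,.05,.0495,0)
E
```

```text
time_s: 27.18
tool_pos: [0.6315, 0.0507, 0.0605]
orientation: [0.707, 0.707, -0.0, -0.0]
wrist_force: [-1.4, 0.1, -4.9]
finger_gap: 0.0235
shift [-0.0007  0.      0.011 ] turn [-0.001  -0.      0.0003] yaw now 0.02 q6 1.549 t 27.1833
```

```bash
python3 -m pendant '[[0,0,0.005,0,0,0],[0,0,0.009,0,0,0],[0,0,0.011,0,0,0],[0,0,0.012,0,0,0],[0,0,0.012,0,0,0]]'
```

```text
time_s: 27.6
tool_pos: [0.6318, 0.0505, 0.0489]
orientation: [0.707, 0.707, -0.0, -0.0]
wrist_force: [-0.1, -0.0, -5.8]
finger_gap: 0.0237
```

```bash
python3 -m pendant '[[0,0,0.001,0,0,0],[0,0,0.001,0,0,0]]'
python3 -m pendant '[[0,0,0,0,0,0],[0,0,0,0,0,0],[0,0,0,0,0,0],[0,0,0,0,0,0],[0,0,0,0,0,0],[0,0,0,0,0,0],[0,0,0,0,0,0],[0,0,0,0,0,0]]' 1
python3 -m pendant '[[0,0,-0.02,0,0,0],[0,0,-0.05,0,0,0],[0,0,-0.09,0,0,0],[0,0,-0.13,0,0,0],[0,0,-0.17,0,0,0],[0,-0.04,-0.2,0,0,0],[0,-0.08,-0.22,0,0,0],[0,-0.12,-0.23,0,0,0],[0,-0.15,-0.24,0,0,0],[0,-0.15,-0.25,0,0,0],[0,-0.15,-0.25,0,0,0],[0,-0.15,-0.25,0,0,0]]' 
python3 - <<'E'
from h import *
im=read_camera("wrist");c=cam("wrist");np.savez("pics/w14",im=im,**{f"c{i}":v for i,v in enumerate(c)})
h=cv2.HoughCircles(cv2.medianBlur(cv2.cvtColor(im,cv2.COLOR_RGB2GRAY),5),cv2.HOUGH_GRADIENT,1,15,param1=80,param2=16,minRadius=8,maxRadius=40)
e=px([[.6315,.05,.08],[.6315,.05,.044],[.441,.047,.058],[.441,.047,.022]],c);print(e);print(h)
for r in regions_of("plank_c","wrist")[:2]: print(r["score"],rect(r["mask"],.022,c))
goto(.441,.047,.025,0)
cv2.imwrite("pics/w14.png",im[:,:,::-1])
E
```

```text
time_s: 27.77
tool_pos: [0.6321, 0.0505, 0.0487]
orientation: [0.707, 0.707, 0.0, 0.0]
wrist_force: [-2.3, 1.0, -1.3]
finger_gap: 0.0239
time_s: 28.43
tool_pos: [0.632, 0.0504, 0.048]
orientation: [0.707, 0.707, 0.0, 0.0]
wrist_force: [0.1, -0.0, 0.6]
finger_gap: 0.0854
time_s: 29.43
tool_pos: [0.4829, 0.0504, 0.2988]
orientation: [0.707, 0.707, 0.001, 0.001]
wrist_force: [0.3, 0.5, -0.2]
finger_gap: 0.0853
[[461.19323458 206.56216064]
 [449.34350067 199.73031026]
 [286.22762728 205.05671406]
 [289.12635867 198.70488855]]
[[[288.5 195.5  22.3]
  [449.5 197.5  23.5]
  [626.5 255.5  35.9]
  [205.5 351.5  35. ]
  [575.5 235.5  31.6]
  [193.5 339.5  33.8]
  [392.5 417.5  29. ]
  [505.5 344.5  12.2]
  [280.5 363.5  19.2]
  [524.5 355.5  19.9]]]
0.55 [ 6.29500e-01 -9.80000e-03  3.20000e-01  6.39000e-02 -8.99391e+01]
shift [-0.0034 -0.042   0.2724] turn [ 0.0002  0.     -0.0001] yaw now -0.01 q6 1.542 t 29.5333
```

```bash
python3 -m pendant '[[-0.0035,-0.03,0.03,0,0,0],[-0.0035,-0.042,0.065,0,0,0],[-0.0035,-0.042,0.105,0,0,0],[-0.0035,-0.042,0.145,0,0,0],[-0.0035,-0.042,0.185,0,0,0],[-0.0035,-0.042,0.22,0,0,0],[-0.0035,-0.042,0.25,0,0,0],[-0.0035,-0.042,0.265,0,0,0],[-0.0035,-0.042,0.2725,0,0,0],[-0.0035,-0.042,0.2725,0,0,0],[-0.0035,-0.042,0.2725,0,0,0]]'
python3 -m pendant '[[0,0,0,0,0,0],[0,0,0,0,0,0],[0,0,0,0,0,0],[0,0,0,0,0,0],[0,0,0,0,0,0],[0,0,0,0,0,0],[0,0,0,0,0,0],[0,0,0,0,0,0],[0,0,0,0,0,0],[0,0,0,0,0,0]]' 0 80
python3 -m pendant '[[0,0,-0.02,0,0,0],[0,0,-0.05,0,0,0],[0,0,-0.09,0,0,0],[0,0,-0.12,0,0,0],[0,0,-0.12,0,0,0],[0,0,-0.12,0,0,0]]' 
python3 - <<'E'
from h import *
goto(.6315,-.07,.14,0)
E
```

```text
time_s: 30.45
tool_pos: [0.4406, 0.0469, 0.0252]
orientation: [0.707, 0.707, -0.0, -0.0]
wrist_force: [0.3, -0.3, 0.7]
finger_gap: 0.0857
time_s: 31.28
tool_pos: [0.4409, 0.0469, 0.0264]
orientation: [0.707, 0.707, 0.001, 0.001]
wrist_force: [-0.1, 0.4, 6.3]
finger_gap: 0.0241
time_s: 31.78
tool_pos: [0.4408, 0.0469, 0.1463]
orientation: [0.707, 0.707, 0.001, 0.001]
wrist_force: [-0.3, 0.3, -6.8]
finger_gap: 0.0239
shift [-0.1169  0.1907  0.0069] turn [ 0.0031  0.0002 -0.    ] yaw now -0.0 q6 1.531 t 31.7833
```

```bash
python3 -m pendant '[[-0.015,0.025,0,0,0,0],[-0.035,0.055,0,0,0,0],[-0.055,0.088,0,0,0,0],[-0.075,0.12,0,0,0,0],[-0.095,0.155,0,0,0,0],[-0.112,0.183,0,0,0,0],[-0.117,0.1905,0,0,0,0],[-0.117,0.1905,0.03,0,0,0],[-0.117,0.1905,0.06,0,0,0],[-0.117,0.1905,0.08,0,0,0],[-0.117,0.1905,0.085,0,0,0],[-0.117,0.1905,0.085,0,0,0]]'
python3 - <<'E'
from h import *
goto(.6315,-.07,.0486,0)
E
```

```text
time_s: 32.78
tool_pos: [0.6252, -0.0689, 0.0548]
orientation: [0.707, 0.707, -0.003, -0.005]
wrist_force: [-0.4, 0.6, -6.1]
finger_gap: 0.0243
shift [-0.0011  0.0063  0.0062] turn [-0.0113 -0.0024 -0.0001] yaw now -0.0 q6 1.358 t 32.7833
```

```bash
python3 -m pendant '[[0,0,0,0,0,0],[0,0,0,0,0,0],[0,0,0,0,0,0],[0,0,0,0,0,0]]'
python3 - <<'E'
from h import *
goto(.6315,-.07,.0486,0)
E
```

```text
time_s: 33.12
tool_pos: [0.6319, -0.0703, 0.0623]
orientation: [0.707, 0.707, 0.001, 0.001]
wrist_force: [-0.2, 0.5, -5.8]
finger_gap: 0.0239
shift [ 0.0003 -0.0004  0.0137] turn [0.0034 0.0008 0.0001] yaw now 0.01 q6 1.358 t 33.1167
```

```bash
python3 -m pendant '[[0,0,0.006,0,0,0],[0,0,0.01,0,0,0],[0,0,0.012,0,0,0],[0,0,0.013,0,0,0],[0,0,0.013,0,0,0],[0,0,0.013,0,0,0]]'
```

```text
time_s: 33.62
tool_pos: [0.6303, -0.07, 0.0485]
orientation: [0.707, 0.707, -0.0, -0.0]
wrist_force: [-5.0, 0.5, 4.4]
finger_gap: 0.0241
```

```bash
python3 -m pendant '[[0,0,-0.001,0,0,0],[0,0,-0.001,0,0,0]]'
python3 -m pendant '[[0,0,0,0,0,0],[0,0,0,0,0,0],[0,0,0,0,0,0],[0,0,0,0,0,0],[0,0,0,0,0,0],[0,0,0,0,0,0],[0,0,0,0,0,0],[0,0,0,0,0,0]]' 1
python3 -m pendant '[[0,0,-0.02,0,0,0],[0,0,-0.05,0,0,0],[0,0,-0.09,0,0,0],[0,0,-0.13,0,0,0],[0,0,-0.17,0,0,0],[0,-0.03,-0.2,0,0,0],[0,-0.06,-0.22,0,0,0],[0,-0.06,-0.23,0,0,0],[0,-0.06,-0.24,0,0,0],[0,-0.06,-0.24,0,0,0],[0,-0.06,-0.24,0,0,0]]' 
python3 - <<'E'
from h import *
im=read_camera("wrist");c=cam("wrist");cv2.imwrite("pics/w15.png",im[:,:,::-1])
print(px([[.6315,.05,.08],[.6315,-.07,.08]],c))
for q,z in (("plank_c",.022),("roller_grip",.072)):
  for r in regions_of(q,"wrist")[:1]: print(q,r["score"],rect(r["mask"],z,c))
goto(.4137,-.311,.12,0)
E
```

```text
time_s: 33.78
tool_pos: [0.6305, -0.0701, 0.0485]
orientation: [0.707, 0.707, 0.0, 0.0]
wrist_force: [-2.6, 1.2, 1.0]
finger_gap: 0.0243
time_s: 34.45
tool_pos: [0.6305, -0.0701, 0.0485]
orientation: [0.707, 0.707, 0.0, 0.0]
wrist_force: [-0.4, -0.2, -0.4]
finger_gap: 0.0853
time_s: 35.37
tool_pos: [0.5713, -0.0702, 0.2882]
orientation: [0.707, 0.707, 0.0, 0.0]
wrist_force: [0.3, -0.7, -1.0]
finger_gap: 0.0854
[[388.9415479   82.39365994]
 [381.57194857 208.73847539]]
plank_c 0.92 [ 6.3020e-01 -4.5000e-03  1.0510e-01  6.0200e-02 -8.9916e+01]
shift [-0.2412 -0.1562  0.1667] turn [-0.003  -0.0007  0.0002] yaw now 0.01 q6 1.336 t 35.5167
```

View pics/w15.png

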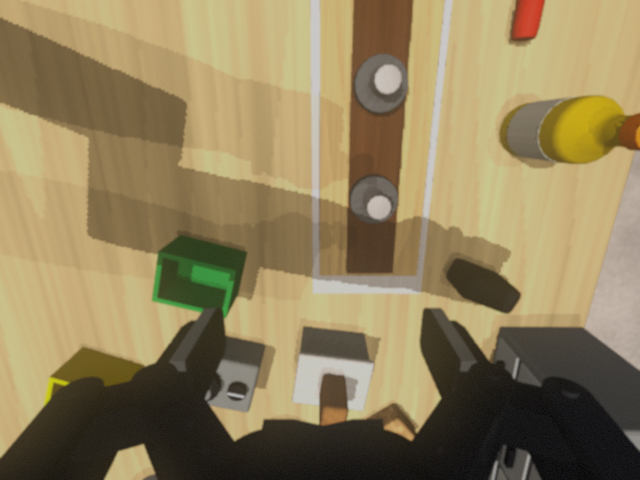

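```bash
python3 -m pendant '[[-0.03,-0.02,0,0,0,0],[-0.065,-0.042,0,0,0,0],[-0.1,-0.065,0,0,0,0],[-0.135,-0.087,0,0,0,0],[-0.17,-0.11,0,0,0,0],[-0.205,-0.133,0,0,0,0],[-0.235,-0.152,0.03,0,0,0],[-0.241,-0.1565,0.07,0,0,0],[-0.241,-0.1565,0.11,0,0,0],[-0.241,-0.1565,0.14,0,0,0],[-0.241,-0.1565,0.165,0,0,0],[-0.241,-0.1565,0.165,0,0,0]]' 0
python3 -m pendant '[[0,0,0,0,0,0],[0,0,0,0,0,0]]'
python3 - <<'E'
from h import *
im=read_camera("wrist");cv2.imwrite("pics/w16.png",im[:,:,::-1])
c=cam("wrist")
for r in regions_of("start_top","wrist")[:2]: print(r["score"],np.round(r["box"]),rect(r["mask"],.077,c))
goto(.4137,-.311,.0795,0)
E
```

```text
time_s: 36.52
tool_pos: [0.4095, -0.3071, 0.1163]
orientation: [0.707, 0.707, -0.0, -0.007]
wrist_force: [0.4, 0.9, -0.0]
finger_gap: 0.0
time_s: 36.68
tool_pos: [0.4148, -0.3116, 0.1243]
orientation: [0.707, 0.707, 0.0, 0.001]
wrist_force: [-0.0, -0.7, -0.7]
finger_gap: -0.0001
0.79 [319. 267.  54.  57.] [ 4.11700e-01 -3.11200e-01  3.34000e-02  3.11000e-02  8.99624e+01]
shift [ 0.0015 -0.002   0.0461] turn [0.003  0.0029 0.0004] yaw now 0.02 q6 0.801 t 36.7833
```

```bash
python3 -m pendant '[[0.001,-0.002,0.02,0,0,0],[0.001,-0.002,0.035,0,0,0],[0.001,-0.002,0.042,0,0,0],[0.001,-0.002,0.046,0,0,0],[0.001,-0.002,0.049,0,0,0],[0.001,-0.002,0.052,0,0,0],[0.001,-0.002,0.052,0,0,0]]'
```

```text
time_s: 37.37
tool_pos: [0.4125, -0.3104, 0.0722]
orientation: [0.707, 0.707, 0.0, 0.001]
wrist_force: [-1.1, 1.8, 4.8]
finger_gap: 0.0001
```

```bash
python3 -m pendant '[[0,0,0.002,0,0,0],[0,0,0.004,0,0,0],[0,0,0.004,0,0,0],[0,0,0.004,0,0,0]]'
```

```text
time_s: 37.7
tool_pos: [0.4126, -0.3106, 0.0708]
orientation: [0.707, 0.707, 0.0, 0.001]
wrist_force: [-6.2, 4.7, 20.8]
finger_gap: -0.0001
```

```bash
python3 -m pendant '[[0,0,-0.01,0,0,0],[0,0,-0.03,0,0,0],[0,0,-0.07,0,0,0],[0,0,-0.11,0,0,0],[0,0,-0.15,0,0,0],[0,0,-0.19,0,0,0],[0,0,-0.22,0,0,0],[0,0,-0.24,0,0,0],[0,0,-0.24,0,0,0],[0,0,-0.24,0,0,0],[0,0,-0.24,0,0,0],[0,0,-0.24,0,0,0]]'
python3 - <<'E'
from h import *
im=read_camera("top");c=cam("top")
z=im[170:320,250:480];cv2.imwrite("pics/f.png",cv2.resize(z,None,fx=3.4,fy=3.4,interpolation=2)[:,:,::-1])
for q,zz in (("plank_c",.022),("roller_grip",.072),("start_top",.077)):
  for r in regions_of(q,"top")[:1]: print(q,r["score"],rect(r["mask"],zz,c))
e=px([[.6315,.05,.08],[.6315,-.07,.08],[.6315,.05,.044],[.6315,-.07,.044]],c);print((e-[250,170])*3.4)
E
```

```text
time_s: 38.7
tool_pos: [0.4112, -0.3094, 0.3055]
orientation: [0.707, 0.707, -0.0, -0.002]
wrist_force: [0.0, 0.2, -1.1]
finger_gap: -0.0001
plank_c 0.58 [ 6.32600e-01 -9.40000e-03  3.22400e-01  6.70000e-02  8.98707e+01]
roller_grip 0.72 [ 0.5832 -0.2998  0.0958  0.0781 -7.6805]
start_top 0.53 [ 4.12600e-01 -3.09400e-01  2.87000e-02  2.85000e-02  4.94883e+01]
[[218.25461548 120.66934511]
 [366.46706638 136.0634017 ]
 [218.89148112 133.190581  ]
 [362.93976971 148.18588059]]
```

```bash
python3 - <<'E'
from h import *
im=cv2.imread("pics/f.png");g=cv2.cvtColor(im,6);hs=cv2.cvtColor(im,cv2.COLOR_BGR2HSV)
print(cv2.HoughCircles(cv2.medianBlur(g,5),3,1,30,param1=80,param2=18,minRadius=10,maxRadius=45))
m=((hs[...,1]<50)&(hs[...,2]>60)).astype('uint8')
n,l,s,ct=cv2.connectedComponentsWithStats(m)
for i in range(1,n):
    if s[i,4]>150: print(s[i],ct[i].round(1))
E
```

```text
[[[649.5 444.5  31.5]
  [214.5 130.5  33.1]
  [661.5 215.5  29.3]
  [364.5 137.5  15.2]
  [667.5 388.5  17.2]
  [ 98.5 183.5  37.7]]]
[   43    44   486   219 18335] [321.2 164.1]
[ 185  103   64   61 2860] [215.1 132.8]
[ 330  120   65   62 3082] [361.8 150. ]
[ 590  160  119  134 8305] [644.5 230.4]
[  590   351   127   151 10401] [654.  423.7]
[735 472  47  38 872] [765.4 496.2]
```

```bash
python3 -c "
from cell import *
print(finish_job())"
```

```text
the job is handed in; nothing more can be done
None
```

The job is done and handed in at about 39 s of the 210 s allowed. The interface gave no verdict, so the results below are my own checks.

- **Plank:** It lies at about (0.632, -0.009) m. I measured the board's centre at (0.633, -0.009) m, and the plank is square to the board within about 0.2°.
- **Rolling:** The roller went from 0.13 m on the batten side of the middle to 0.135 m on the other side in one pass. It pressed with about 10 N when it first came down and about 14 N through the roll, worked out from the wrist force. Wrist force at each stop read about 5 N sideways, but afterwards the plank measured in the same place.
- **Roller:** It hangs in its grey rest at about (0.583, -0.300) m. The measured centre of the rest is (0.583, -0.3015) m.
- **Weights:** I found only two weights on the bench. Both stand on the plank's midline, about 120 mm apart.
- **Timer button:** I pressed it down to its stop (20.8 N at the wrist, tip 6 mm below the button's resting height) and then backed off.

**Checks that failed or disagreed:**
- The finder network never reported the weights where they stand, so I located them by hand and with circle and colour detection. In the last top picture they were within about 4 mm of where I expected them.
- The last picture could not be viewed because the 16-picture limit was reached, so the final check was numeric only.
- I did not measure the button's travel coming back up; I only know that I lifted well clear of it.

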